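# Mount the ring transformers on their base plates

## Robot

A 7-joint arm with a two-finger parallel gripper is mounted at the origin on the work surface. World frame = base frame: x ahead of the robot, y to its left, z up, the work surface at z = 0. Lengths are in m, angles in degrees, forces in N, time in s.
With the tool pointing down it reaches from about 0.425 to 0.875 m from the base axis. Payload 4.7 kg.
Tool frame: the origin (TCP) lies between the finger pads; the fingertips stand 11 mm ahead of it and the grasp point (between the pads) lies 8 mm behind it; z points along the fingers, y is the line along which they close (so a half turn about z gives the same grasp; the last joint's range is limited). The gripper opens to 87 mm and grips with 3 to 60 N. Pads are 19 mm wide; open, the fingers measure 117 mm over their backs; the gripper's body (75 mm by 190 mm) begins 51 mm behind the grasp point.
Start: joints at [-71.786, 18.392, -4.016, 83.108, 1.295, 78.541, -3.26], TCP at [0.194, 0.62, 0.212] pointing down, gripper open.
Joint ranges: [-163.93, 163.93], [-17.29, 119.83], [-79.2, 71.16], [3.27, 140.29], [-89.18, 269.18], [5.43, 117.66], [-154.24, 154.24]. Speed limits (degrees/s): [147.25, 147.25, 180, 180, 180, 180, 180].

## Interface

Orientations are given as [roll, pitch, yaw] about the fixed x, y, z axes, in that order (R = Rz(yaw) Ry(pitch) Rx(roll)).
In Python, from cell import bot, eyes, hand_in, spot_in gives the robot as it stands.
- The arm moves only by the shell command python3 -m pendant 'ROWS'. ROWS is JSON, a list of rows, each a list of 7 numbers: the shift along the tool's x, y, z in units of 30 mm (1.0 is 30 mm), then the turn, a rotation vector about the tool's x, y, z in units of 6 degrees (1.0 is 6 degrees), then the finger opening in mm, from 0 to 87. In form: [[x, y, z, rx, ry, rz, fingers], ...]. A call has 1 to 10 rows; each row is the pose to reach, as a shift and turn from the pose commanded when the call began, along the tool's axes at that moment; what a row does not reach only later rows make up. A row lasts 1/12 s, in which the tool goes at most 41.7 mm and 7.16 degrees, less where a joint would pass 70% of its speed; a pose out of reach is approached as far as the arm can. A call with a gripper value outside its range is refused whole. The fingers move at their own pace and stop on an object; the grip force is fixed at half the most. Time passes only in rows, so rows that repeat a pose let the fingers close. It gives the time, the measured TCP pose, the force, the opening and the grip force at its end, in the units of the state.
- bot.sense(): the state, without advancing time (a new reading comes with each control period).
- eyes.read_camera(name): name is "side" or "top" or "wrist"; returns a dict with "color" (480x640x3 uint8, blue, green, red), "vfov" (degrees; the focal length in pixels is half the picture's height over the tangent of half this angle, whatever the lens; pixels are square), "cx", "cy" (the principal point, pixels), "xyz" and "rotation" of the camera in the world. Camera axes: x right, y down, z forward; pixel columns grow to the right and rows downward; lengths in m; the calibration is good to about 2 mm. A picture is of the moment at which its call begins. There is no depth.
- hand_in(): hands the job in; it is judged then, once.
Trained networks look in a picture, given as the dict that the camera call returned (one of the last four; its "shot" number tells which), for a name from the list of things; names that differ only in an ending like _2 or _b are one class to them, and where a whole thing is asked for, a point or a joint stands for the part that bears it (a point fixed in the world has none). Each returns a list of dicts, best first, with "conf" (0 to 1); they miss things now and then, are a little off and sometimes report something else, mostly with a low value. They report only what shows in the picture. A call takes as long as a camera call. They do not tell look-alikes from the thing itself.
- spot_in(query, picture): "centre" ([column, row] in pixels, amid what is visible of it).
The state is a dict: "time": time; "q": joint angles; "qd": joint speeds; "joint_efforts": joint torques, N m; "tool_pos": TCP position; "eef_rot": TCP orientation; "force": force on the tool from outside, world axes, zero at the start; "wrist_torque": the same for the moment, N m; "finger_gap": finger opening in m; "gripper_force": force on a finger pad.
Only numpy, scipy, OpenCV 4.12 (cv2) and the standard library are available. Lean on these libraries where they do the work, as an engineer would, in place of code of your own. Each camera call takes 0.05 s, during which the arm holds its last target. There are 200 camera calls.

## Task

Four power supplies are being put together: pick out the four copper ring-shaped transformers and fit each over the bolt of the mounting plate of its own size, the one whose round rubber pad is as wide as the ring, so that it lies flat on the pad with the bolt up through its hole. Lower each one down, do not drop it, and leave the reel of solder and the black capacitor standing where they are.

Things in the scene. Friction and masses are not known exactly. Their poses are not given: they have to be found in the camera images.
- toroid_xl: The largest toroidal transformer: a copper-coloured ring with dark stripes of tape, loose, lying flat: outer diameter 68 mm, bore 27 mm right through, height 32 mm, about 450 g. Origin: on its axis, at its underside; z is up along the axis.
- toroid_l: The second-largest toroidal transformer: a copper-coloured ring with dark stripes of tape, loose, lying flat: outer diameter 57 mm, bore 25 mm right through, height 28 mm, about 300 g. Origin: on its axis, at its underside; z is up along the axis.
- toroid_m: The second-smallest toroidal transformer: a copper-coloured ring with dark stripes of tape, loose, lying flat: outer diameter 46 mm, bore 23 mm right through, height 24 mm, about 180 g. Origin: on its axis, at its underside; z is up along the axis.
- toroid_s: The smallest toroidal transformer: a copper-coloured ring with dark stripes of tape, loose, lying flat: outer diameter 36 mm, bore 21 mm right through, height 20 mm, about 100 g. Origin: on its axis, at its underside; z is up along the axis.
- plate_xl: The largest mounting plate: a square aluminium plate 90 mm on a side and 4 mm thick, fixed to the bench, with a round black rubber pad 68 mm in diameter on it, whose top is 6 mm above the bench, and an upright steel bolt 5 mm in diameter in the centre, whose tip is 44 mm above the bench. Origin: at the centre of its underside, on the bolt's axis, at bench height; z is up.
- plate_l: The second-largest mounting plate: a square aluminium plate 78 mm on a side and 4 mm thick, fixed to the bench, with a round black rubber pad 57 mm in diameter on it, whose top is 6 mm above the bench, and an upright steel bolt 5 mm in diameter in the centre, whose tip is 40 mm above the bench. Origin: at the centre of its underside, on the bolt's axis, at bench height; z is up.
- plate_m: The second-smallest mounting plate: a square aluminium plate 66 mm on a side and 4 mm thick, fixed to the bench, with a round black rubber pad 46 mm in diameter on it, whose top is 6 mm above the bench, and an upright steel bolt 5 mm in diameter in the centre, whose tip is 36 mm above the bench. Origin: at the centre of its underside, on the bolt's axis, at bench height; z is up.
- plate_s: The smallest mounting plate: a square aluminium plate 56 mm on a side and 4 mm thick, fixed to the bench, with a round black rubber pad 36 mm in diameter on it, whose top is 6 mm above the bench, and an upright steel bolt 5 mm in diameter in the centre, whose tip is 32 mm above the bench. Origin: at the centre of its underside, on the bolt's axis, at bench height; z is up.
- solder_reel: Bystander, loose: a reel of solder standing on end, grey flanges 48 mm in diameter, 42 mm high, no hole through it. Origin: centre of its underside; z is up.
- capacitor: Bystander, loose: a black capacitor can standing upright, 32 mm in diameter, 50 mm high with two steel tags on top. Origin: centre of its underside; z is up.
Things that resemble listed ones, but are neither listed nor needed, are in the scene too. What is shaped like the toroid_s but pink or yellow is not meant. Leave any green look-alike of the toroid_l alone.

How it is judged (in metres and radians):
At the end, for the whole second after the job is handed in: Each of the four transformers lies flat on the rubber pad of the plate of its own size (underside within 3 mm of the pad's top, tilted less than 0.08 rad), its axis within 13 mm of the bolt, so that the bolt stands in its hole, and all are at rest (horizontal distance between toroid_xl and plate_xl below 0.013 m and z of toroid_xl in the frame of plate_xl between 0.003 and 0.009 m and angle between each of toroid_xl, toroid_l, toroid_m, toroid_s's own z axis and vertical below 0.08 rad and linear speed of each of toroid_xl, toroid_l, toroid_m, toroid_s below 0.02 m/s and horizontal distance between toroid_l and plate_l below 0.013 m and z of toroid_l in the frame of plate_l between 0.003 and 0.009 m and horizontal distance between toroid_m and plate_m below 0.013 m and z of toroid_m in the frame of plate_m between 0.003 and 0.009 m and horizontal distance between toroid_s and plate_s below 0.013 m and z of toroid_s in the frame of plate_s between 0.003 and 0.009 m); the robot touches nothing.
It fails at once if a transformer is dropped or slammed onto its plate (faster than 0.7 m/s) ((horizontal distance between toroid_xl and plate_xl below 0.03 m and height (world z) of toroid_xl below 0.06 m and linear speed of toroid_xl above 0.7 m/s) or (horizontal distance between toroid_l and plate_l below 0.03 m and height (world z) of toroid_l below 0.06 m and linear speed of toroid_l above 0.7 m/s) or (horizontal distance between toroid_m and plate_m below 0.03 m and height (world z) of toroid_m below 0.06 m and linear speed of toroid_m above 0.7 m/s) or (horizontal distance between toroid_s and plate_s below 0.03 m and height (world z) of toroid_s below 0.06 m and linear speed of toroid_s above 0.7 m/s)).
It fails at once if the reel of solder is shifted more than 20 mm or knocked over (distance of solder_reel from where it was at the start of the episode above 0.02 m or angle between solder_reel's own z axis and vertical above 0.3 rad).
It fails at once if the capacitor is shifted more than 20 mm or knocked over (distance of capacitor from where it was at the start of the episode above 0.02 m or angle between capacitor's own z axis and vertical above 0.3 rad).
It also fails if it takes over 106 s, if anything falls off the work surface, if the arm or the gripper's body presses on something with over 40 N, if the wrist force passes 120 N, or if a joint passes its speed limit or range.

## Working session

There is one attempt and no reset: what is moved stays moved. The work goes in short steps, Python scripts to look and compute and a shell command to move; the robot and the scene stay as the last step left them, time stands still between calls to the robot, and variables do not carry over. Pictures are saved under pics/ and viewed, at most 14 in all, crops included, and the job is handed in when it is done.

```bash
mkdir -p pics; ls; cat > h.py <<'E'
import numpy as np, cv2
from cell import bot, eyes, hand_in, spot_in
def ray(p,u,v):
    f=240/np.tan(np.radians(p["vfov"])/2)
    d=np.array([(u-p["cx"])/f,(v-p["cy"])/f,1.]); return np.array(p["xyz"]),np.array(p["rotation"])@d
def at(p,u,v,z):
    o,d=ray(p,u,v); return o+d*(z-o[2])/d[2]
def proj(p,X):
    f=240/np.tan(np.radians(p["vfov"])/2)
    c=np.array(p["rotation"]).T@(np.array(X)-np.array(p["xyz"])); return c[:2]/c[2]*f+[p["cx"],p["cy"]]
E
python3 - <<'E'
from h import *
np.set_printoptions(precision=3,suppress=True)
s=bot.sense();print(s["time"],s["tool_pos"],s["eef_rot"])
for n in ["top","side"]:
    p=eyes.read_camera(n); cv2.imwrite(f"pics/{n}0.png",p["color"]); print(n,p["xyz"],p["vfov"],p["cx"],p["cy"]); print(np.array(p["rotation"]))
    if n=="top":
      for q,z in [("toroid_xl",.032),("toroid_l",.028),("toroid_m",.024),("toroid_s",.02),("plate_xl",.006),("plate_l",.006),("plate_m",.006),("plate_s",.006),("solder_reel",.042),("capacitor",.05)]:
        print(q,[(np.round(r["centre"]),round(r["conf"],2),at(p,*r["centre"],z)[:2]) for r in spot_in(q,p)][:4])
E
```

```text
pics
0.0 [0.194 0.62  0.211] [-179.89     0.003  162.597]
top [0.349 0.041 1.216] 50.133796354463605 322.51204861128826 242.84523303900178
[-172.222   -1.392  -89.907]Traceback (most recent call last):
  File "<stdin>", line 8, in <module>
  File "h.py", line 7, in at
    o,d=ray(p,u,v); return o+d*(z-o[2])/d[2]
                                        ~^^^
IndexError: invalid index to scalar variable.
```

```bash
sed -i 's/np.array(p\["rotation"\])/Rm(p)/' h.py; cat >> h.py <<'E'
from scipy.spatial.transform import Rotation as Ro
def Rm(p): return Ro.from_euler("xyz",p["rotation"],degrees=True).as_matrix()
E
python3 - <<'E'
from h import *
np.set_printoptions(precision=3,suppress=True)
for n in ["top","side"]:
    p=eyes.read_camera(n); cv2.imwrite(f"pics/{n}0.png",p["color"]); print(n,p["xyz"],p["vfov"],p["cx"],p["cy"],p["rotation"])
    if n=="top":
      for q,z in [("toroid_xl",.032),("toroid_l",.028),("toroid_m",.024),("toroid_s",.02),("plate_xl",.006),("plate_l",.006),("plate_m",.006),("plate_s",.006),("solder_reel",.042),("capacitor",.05)]:
        print(q,[(np.round(r["centre"]),round(r["conf"],2),at(p,*r["centre"],z)[:2]) for r in spot_in(q,p)][:4])
E
```

```text
top [0.349 0.041 1.216] 50.133796354463605 322.51204861128826 242.84523303900178 [-172.222   -1.392  -89.907]
toroid_xl [(array([271., 186.]), 0.79, array([0.645, 0.133]))]
toroid_l [(array([367., 271.]), 0.8, array([ 0.447, -0.092])), (array([390., 218.]), 0.8, array([ 0.571, -0.146])), (array([142., 272.]), 0.71, array([0.442, 0.428])), (array([200., 299.]), 0.63, array([0.381, 0.293]))]
toroid_m [(array([367., 271.]), 0.8, array([ 0.447, -0.092])), (array([390., 218.]), 0.8, array([ 0.572, -0.147])), (array([142., 272.]), 0.71, array([0.443, 0.429])), (array([200., 299.]), 0.63, array([0.381, 0.293]))]
toroid_s [(array([367., 271.]), 0.8, array([ 0.447, -0.093])), (array([390., 218.]), 0.8, array([ 0.573, -0.147])), (array([142., 272.]), 0.71, array([0.443, 0.431])), (array([200., 299.]), 0.63, array([0.381, 0.294]))]
plate_xl [(array([278., 258.]), 0.85, array([0.479, 0.117]))]
plate_l [(array([390., 188.]), 0.84, array([ 0.649, -0.151])), (array([442., 301.]), 0.71, array([ 0.378, -0.27 ])), (array([486., 247.]), 0.66, array([ 0.507, -0.379]))]
plate_m [(array([390., 188.]), 0.84, array([ 0.649, -0.151])), (array([442., 301.]), 0.71, array([ 0.378, -0.27 ])), (array([486., 247.]), 0.66, array([ 0.507, -0.379]))]
plate_s [(array([390., 188.]), 0.84, array([ 0.649, -0.151])), (array([442., 301.]), 0.71, array([ 0.378, -0.27 ])), (array([486., 247.]), 0.66, array([ 0.507, -0.379]))]
solder_reel []
capacitor [(array([220., 244.]), 0.5, array([0.505, 0.246]))]
side [0.281 0.904 1.033] 46.3843569265882 311.2788138714856 244.11073600890143 [-137.505   -0.771 -163.963]
```

View pics/top0.png

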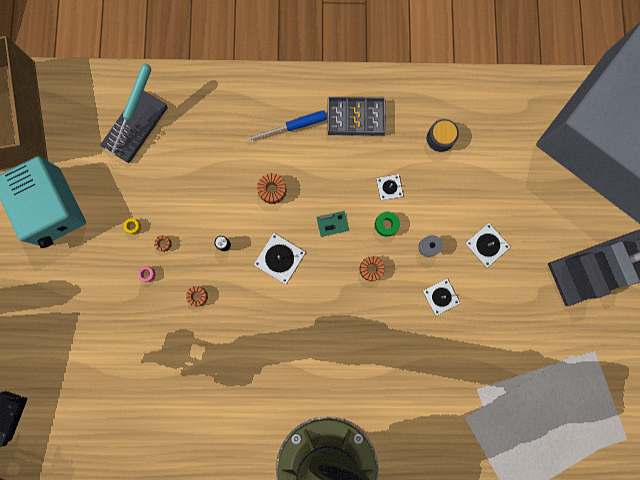

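View pics/side0.png

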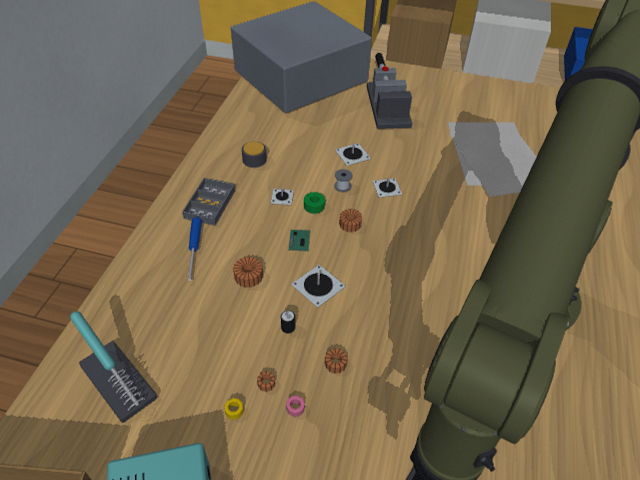

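```bash
cat >> h.py <<'E'
def sil(p,x,y,d,z0,z1):
    a=np.linspace(0,2*np.pi,48)
    P=np.array([proj(p,[x+d/2*np.cos(t),y+d/2*np.sin(t),z]) for z in (z0,z1) for t in a],np.float32)
    return cv2.convexHull(P)
def cen(h):
    m=cv2.moments(h); return np.array([m["m10"]/m["m00"],m["m01"]/m["m00"]]),m["m00"]
def fit(p,c,d,z0,z1):
    X=at(p,*c,(z0+z1)/2)[:2]
    for _ in range(5):
        e=at(p,*c,z1)[:2]-at(p,*cen(sil(p,*X,d,z0,z1))[0],z1)[:2]; X=X+e
    return X,cen(sil(p,*X,d,z0,z1))[1]
def blob(p,seed,mask,R=35):
    m=np.zeros_like(mask); u,v=map(int,seed); s=np.s_[max(0,v-R):v+R,max(0,u-R):u+R]; m[s]=mask[s]
    m=cv2.morphologyEx(m,cv2.MORPH_CLOSE,np.ones((5,5),np.uint8))
    cs,_=cv2.findContours(m,cv2.RETR_EXTERNAL,cv2.CHAIN_APPROX_NONE)
    c=max(cs,key=cv2.contourArea); h=cv2.convexHull(c); return h
E
cat > m.py <<'E'
from h import *
np.set_printoptions(precision=4,suppress=True)
T={"top":dict(xl=(271,188),l=(372,268),m=(197,296),s=(163,243)),"side":dict(xl=(248,270),l=(350,220),m=(336,360),s=(266,380))}
P={"top":dict(xl=(279,258),l=(488,245),m=(441,297),s=(390,187)),"side":dict(xl=(318,286),l=(353,154),m=(387,187),s=(283,197))}
Z=dict(xl=(.068,.032,.09),l=(.057,.028,.078),m=(.046,.024,.066),s=(.036,.02,.056))
for n in ["top","side"]:
    p=eyes.read_camera(n); im=p["color"]; hsv=cv2.cvtColor(im,cv2.COLOR_BGR2HSV); v=im.copy()
    H,S,V=cv2.split(hsv)
    cop=(((H<11)|(H>174))&(S>95)).astype(np.uint8)*255
    wh=((S<45)&(V>110)).astype(np.uint8)*255
    for k in "xl l m s".split():
        d,h,a=Z[k]
        b=blob(p,T[n][k],cop,28); c,A=cen(b); X,Ae=fit(p,c,d,0,h); print(n,"tor",k,c,X,"area ratio",A/Ae); cv2.drawContours(v,[b],-1,(255,0,0),1)
        b=blob(p,P[n][k],wh,30); c,A=cen(b)
        X=at(p,*c,.004)[:2]; q=np.array([at(p,*x[0],.004)[:2] for x in b],np.float32); r=cv2.minAreaRect(q*1000); print(n,"plate",k,c,X,"rect mm",np.array(r[1]),np.array(r[0])/1000)
        cv2.drawContours(v,[b],-1,(0,255,0),1)
    x0,y0,x1,y1=(110,150,530,330) if n=="top" else (200,130,460,430)
    f=min(800/(x1-x0),600/(y1-y0)); cv2.imwrite(f"pics/m_{n}.png",cv2.resize(v[y0:y1,x0:x1],None,fx=f,fy=f,interpolation=cv2.INTER_NEAREST))
E
python3 m.py
```

```text
top tor xl [271.4266 188.17  ] [0.6439 0.1338] area ratio 0.8717469968756293
top plate xl [279.1562 258.1138] [0.4777 0.1142] rect mm [89.8238 90.2446] [0.478 0.114]
top tor l [371.7651 268.4896] [ 0.4529 -0.104 ] area ratio 0.852997451517744
top plate l [487.4922 244.8897] [ 0.5118 -0.3849] rect mm [78.3295 78.531 ] [ 0.512  -0.3849]
top tor m [196.7618 295.9402] [0.3878 0.3031] area ratio 0.8204609892212724
top plate m [440.9284 296.8029] [ 0.3874 -0.2687] rect mm [65.6888 66.1887] [ 0.3875 -0.2688]
top tor s [162.5617 243.1817] [0.5112 0.388 ] area ratio 0.7654667952321665
top plate s [389.3559 186.94  ] [ 0.6526 -0.1507] rect mm [56.4477 55.7764] [ 0.6527 -0.1507]
side tor xl [247.3934 271.8014] [0.6447 0.1325] area ratio 0.8107004738868127
side plate xl [317.9107 285.1831] [0.4773 0.1146] rect mm [91.6617 91.4816] [0.4776 0.1132]
side tor l [349.4143 220.2337] [ 0.4549 -0.1056] area ratio 0.7282479820057273
side plate l [352.3759 153.8975] [ 0.5118 -0.385 ] rect mm [79.4777 81.9305] [ 0.5122 -0.3865]
side tor m [335.1357 360.5813] [0.388  0.3022] area ratio 0.7674282157017026
side plate m [386.8017 187.3677] [ 0.3874 -0.2697] rect mm [66.9462 72.203 ] [ 0.3882 -0.2709]
side tor s [265.6334 380.8588] [0.5115 0.3863] area ratio 0.7224843197810384
side plate s [281.8783 196.421 ] [ 0.6524 -0.151 ] rect mm [56.2435 59.6967] [ 0.6528 -0.1516]
```

View pics/m_top.png

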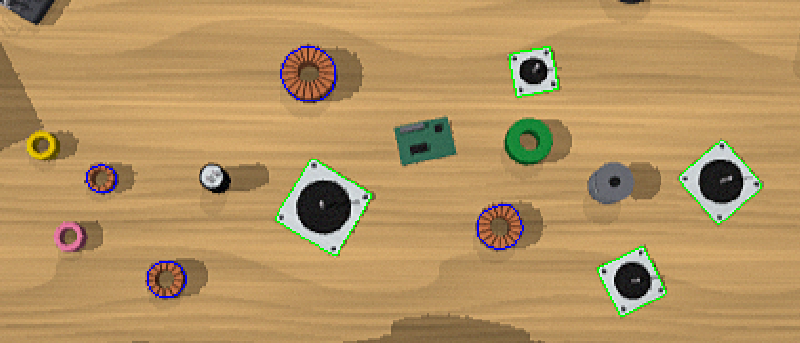

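```bash
python3 -c "
from h import *
s=bot.sense();print(s)"
```

```text
{'time': 0.8, 'q': array([-71.78415517,  18.39066277,  -4.01434683,  83.10780936,
         1.29279225,  78.5424664 ,  -3.25968002]), 'qd': array([-0.02503184,  0.11251885, -0.04954533, -0.03329862, -0.06868109,
        0.02718067,  0.02521263]), 'joint_efforts': array([-2.61029954e-04, -4.91047561e+01, -4.02943539e-01, -3.12744355e+01,
       -6.34804624e-02,  3.36443831e-02,  1.01794447e-05]), 'tool_pos': array([0.19449952, 0.62022759, 0.21229831]), 'eef_rot': array([1.79995934e+02, 1.24329399e-03, 1.62591175e+02]), 'force': array([-0.37985343,  0.6866216 ,  0.70563726]), 'wrist_torque': array([-0.04506561,  0.01586735, -0.01525602]), 'gripper_force': 0.0, 'finger_gap': 0.08697071207877648}
```

Candidates: copper rings at (271,188) XL, (372,268) L, (197,296) M and (163,243) S. The look-alikes are green (387,223), yellow (132,226) and pink (147,274). The crop shows the four blue outlines on the copper rings only, and the plate squares measure 90, 78, 66 and 56 mm at (279,258), (488,245), (441,297) and (389,187), so the sizes are settled. I'll start with M, turning the yaw to 90.

```bash
cat > go.py <<'E'
import sys
from h import *
s=bot.sense(); x=list(map(float,sys.argv[1:4])); R=Ro.from_euler("xyz",s["eef_rot"],degrees=True)
yaw=float(sys.argv[4]) if len(sys.argv)>4 else 90
G=Ro.from_euler("xyz",[180,0,yaw],degrees=True)
print("tcp",np.round(s["tool_pos"],4),np.round(s["eef_rot"],1),"gap",round(s["finger_gap"],4),"t",s["time"],"units",np.round(R.inv().apply(np.array(x)-s["tool_pos"])/.03,2),np.round(np.degrees((R.inv()*G).as_rotvec())/6,2))
E
python3 -m pendant '[[-9.3,-8.17,3.7,0,0,12.1,75],[-9.3,-8.17,3.7,0,0,12.1,75],[-9.3,-8.17,3.7,0,0,12.1,75],[-9.3,-8.17,3.7,0,0,12.1,75],[-9.3,-8.17,3.7,0,0,12.1,75],[-9.3,-8.17,3.7,0,0,12.1,75],[-9.3,-8.17,3.7,0,0,12.1,75],[-9.3,-8.17,3.7,0,0,12.1,75],[-9.3,-8.17,3.7,0,0,12.1,75],[-9.3,-8.17,3.7,0,0,12.1,75]]'
python3 go.py .388 .3026 .1
```

```text
time: 1.63
tool_pos: [0.3901, 0.2959, 0.0999]
eef_rot: [-180.0, 0.2, 90.2]
force: [0.9, -1.0, -0.2]
finger_gap: 0.0751
gripper_force: 0.0
tcp [0.3901 0.2959 0.0999] [-180.     0.2   90.2] gap 0.0751 t 1.6333 units [ 0.22 -0.07 -0.01] [-0.    0.04  0.03]
```

```bash
python3 -m pendant '[[0,0,0,0,0,0,75],[0,0,0,0,0,0,75],[0,0,0,0,0,0,75]]' >/dev/null
python3 go.py .388 .3026 .014
python3 - <<'E'
from h import *
p=eyes.read_camera("wrist"); print(p["xyz"],p["rotation"]); print(proj(p,[.388,.3026,.024])); cv2.imwrite("pics/w1.png",p["color"])
E
```

```text
tcp [0.3869 0.3044 0.1018] [ 1.80e+02 -1.00e-01  9.12e+01] gap 0.0753 t 1.8833 units [-0.07  0.03  2.93] [ 0.   -0.01  0.2 ]
[0.38567937 0.38005283 0.27453153] [ 1.63944409e+02 -1.54827888e-03  1.20839907e+00]
[321.19422333 257.74364497]
```

View pics/w1.png

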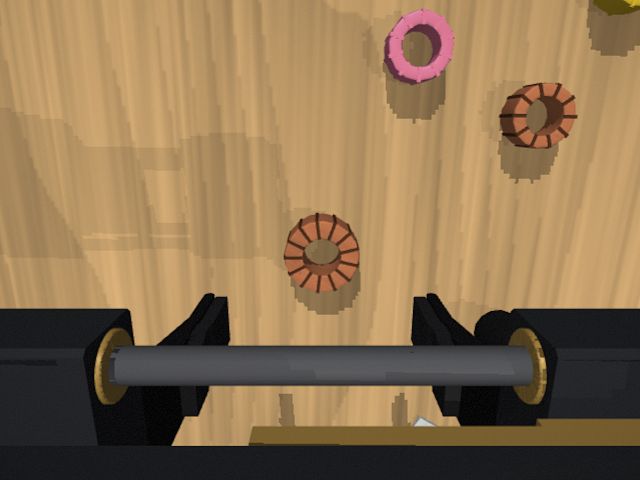

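The wrist view shows the M ring at (321,252), midway between the open fingers and 6 px from its predicted position. Going down to grasp and lift it.

```bash
python3 -m pendant '[[-0.05,0.03,1,0,0,0.2,75],[-0.05,0.03,2,0,0,0.2,75],[-0.05,0.03,2.6,0,0,0.2,75],[-0.05,0.03,2.9,0,0,0.2,75],[-0.05,0.03,2.9,0,0,0.2,75],[-0.05,0.03,2.9,0,0,0.2,40],[-0.05,0.03,2.9,0,0,0.2,40],[-0.05,0.03,2.9,0,0,0.2,40],[-0.05,0.03,2.9,0,0,0.2,40],[-0.05,0.03,2.9,0,0,0.2,40]]'
python3 -m pendant '[[0,0,0,0,0,0,40],[0,0,0,0,0,0,40],[0,0,0,0,0,0,40]]'; python3 go.py .3875 -.269 .11
```

```text
time: 2.77
tool_pos: [0.3888, 0.302, 0.0152]
eef_rot: [179.9, -0.1, 89.8]
force: [0.6, 0.1, 0.1]
finger_gap: 0.0499
gripper_force: 0.0
time: 3.02
tool_pos: [0.3883, 0.3015, 0.0144]
eef_rot: [180.0, -0.0, 89.8]
force: [-0.7, -0.5, 0.8]
finger_gap: 0.0409
gripper_force: 0.0
tcp [0.3883 0.3015 0.0144] [180.   -0.   89.8] gap 0.0409 t 3.0167 units [-19.01   0.05  -3.19] [ 0.   -0.   -0.04]
```

```bash
python3 - <<'E'
from h import *
p=eyes.read_camera("wrist"); cv2.imwrite("pics/w2.png",p["color"]); print(bot.sense()["finger_gap"],bot.sense()["gripper_force"])
E
```

```text
0.04063376363795805 0.0
```

View pics/w2.png

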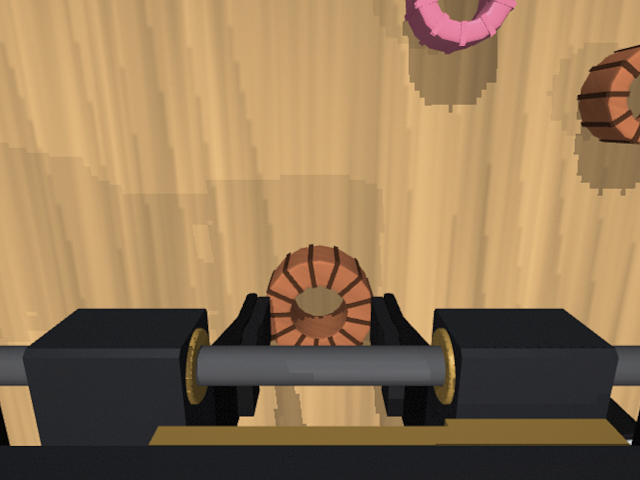

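```bash
python3 - <<'E'
from h import *
p=eyes.read_camera("wrist"); s=bot.sense(); print(s["tool_pos"],p["xyz"],p["rotation"],p["vfov"])
im=p["color"]; H,S,V=cv2.split(cv2.cvtColor(im,cv2.COLOR_BGR2HSV))
print("proj TCP",proj(p,s["tool_pos"]),"proj ring top c",proj(p,[.388,.3026,.024]), "finger edge pts",proj(p,s["tool_pos"]+[.0205,.0095,-.011]),proj(p,s["tool_pos"]+[.0205,-.0095,-.011]))
print("hole top centre at",at(p,319,300,.024), "ring far edge",at(p,318,246,.022))
for n in ["top","side"]:
    p=eyes.read_camera(n); im=p["color"];H,S,V=cv2.split(cv2.cvtColor(im,cv2.COLOR_BGR2HSV)); cop=(((H<11)|(H>174))&(S>95)).astype(np.uint8)*255
    x=proj(p,[.388,.303,.012]); b=blob(p,x,cop,28); c,A=cen(b); print(n,fit(p,c,.046,0,.024),A)
    cr=im[int(x[1])-50:int(x[1])+50,int(x[0])-60:int(x[0])+60]; cv2.imwrite(f"pics/c_{n}.png",cv2.resize(cr,None,fx=3,fy=3))
a=np.hstack([cv2.imread("pics/c_top.png"),cv2.imread("pics/c_side.png")]); cv2.imwrite("pics/c.png",a)
E
```

```text
[0.3883377  0.3014209  0.01430015] [0.38904855 0.37724112 0.18699281] [ 1.63874588e+02  1.61873584e-02 -2.08064604e-01] 58.06012699477541
proj TCP [319.17825705 306.74935155] proj ring top c [318.28888529 313.68987615] finger edge pts [364.63852537 277.22781147] [363.6125383  315.92703153]
hole top centre at [0.38831771 0.30864746 0.024     ] ring far edge [0.38801206 0.33086768 0.022     ]
top (array([0.38003692, 0.29443826]), 355.57665763632394) 116.5
side (array([0.38764778, 0.30111487]), 469.82748659839854) 379.5
```

View pics/c.png

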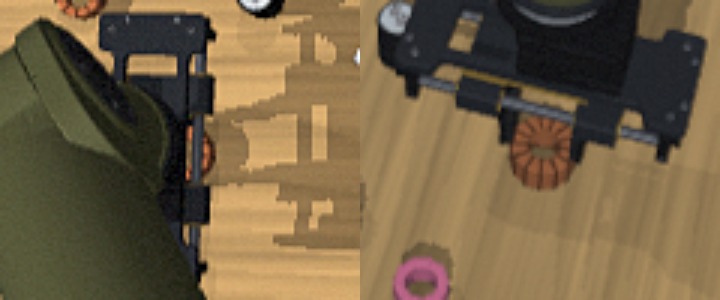

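```bash
python3 -m pendant '[[0,0,0,0,0,0,30],[0,0,0,0,0,0,30],[0,0,0,0,0,0,30]]'; python3 -m pendant '[[0,0,0,0,0,0,30],[0,0,0,0,0,0,30]]';python3 - <<'E'
from h import *
p=eyes.read_camera("wrist"); cv2.imwrite("pics/w3.png",p["color"])
E
```

```text
time: 3.47
tool_pos: [0.3883, 0.3014, 0.0143]
eef_rot: [180.0, -0.0, 89.8]
force: [0.1, -0.9, -0.3]
finger_gap: 0.0314
gripper_force: 0.0
time: 3.63
tool_pos: [0.3883, 0.3014, 0.0143]
eef_rot: [180.0, -0.0, 89.8]
force: [0.2, 0.8, 0.0]
finger_gap: 0.0301
gripper_force: 0.0
```

View pics/w3.png

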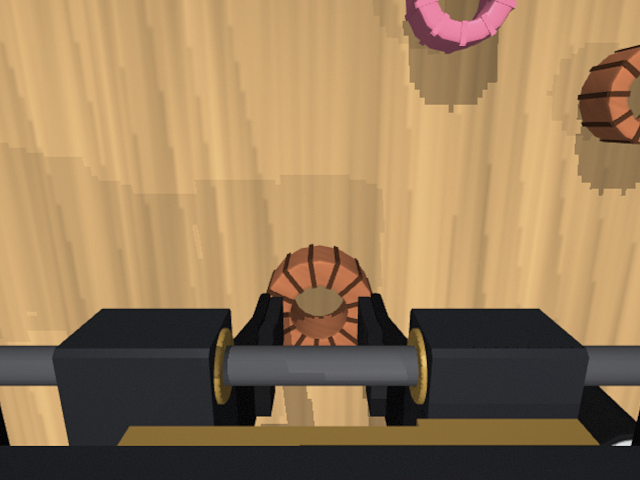

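The fingers closed to 30 mm without touching the ring. Their image size puts the tips at z ≈ 27 mm, above the ring, although the reported TCP is at 14 mm. I'll open and go down in small steps, watching the force.

```bash
python3 -m pendant '[[0,0,0,0,0,0,70],[0,0,0,0,0,0,70],[0,0,0,0,0,0,70],[0,0,0,0,0,0,70],[0,0,0,0,0,0,70],[0,0,0,0,0,0,70]]' | tail -3
python3 -m pendant '[[0,0,0.1,0,0,0,70],[0,0,0.1,0,0,0,70],[0,0,0.1,0,0,0,70]]'
python3 - <<'E'
from h import *
for n in ["side","wrist"]:
    p=eyes.read_camera(n); im=p["color"]; 
    if n=="side":
        x=proj(p,[.388,.303,.012]).astype(int); im=cv2.resize(im[x[1]-50:x[1]+40,x[0]-50:x[0]+50],(533,480),interpolation=cv2.INTER_CUBIC)
        a=im
    else: cv2.imwrite("pics/w4.png",np.hstack([a,im[200:,:][:, 190:450]] ) if 0 else a)
E
```

```text
force: [1.2, -0.2, -0.7]
finger_gap: 0.0619
gripper_force: 0.0
time: 4.43
tool_pos: [0.3881, 0.3013, 0.011]
eef_rot: [-180.0, 0.0, 89.8]
force: [-0.5, 0.2, 0.5]
finger_gap: 0.0694
gripper_force: 0.0
```

View pics/w4.png

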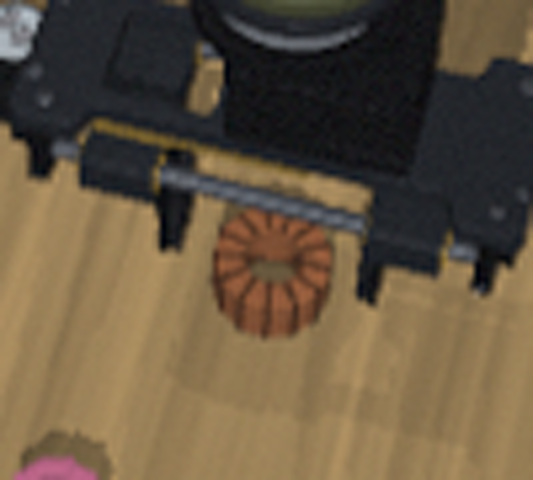

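```bash
python3 - <<'E'
from h import *
from scipy.optimize import least_squares
p=eyes.read_camera("side"); x0=proj(p,[.388,.303,.012]).astype(int)-50
tips=[np.array([170,250])/5.333+x0,np.array([368,303])/5.333+x0]
for z in [0,.01,.02,.03,.04]: print(z,[np.round(at(p,*t,z)[:2],4) for t in tips])
E
```

```text
0 [array([0.4285, 0.2976]), array([0.3478, 0.2984])]
0.01 [array([0.4271, 0.3034]), array([0.3471, 0.3043])]
0.02 [array([0.4256, 0.3093]), array([0.3465, 0.3101])]
0.03 [array([0.4242, 0.3152]), array([0.3459, 0.316 ])]
0.04 [array([0.4228, 0.321 ]), array([0.3452, 0.3219])]
```

The side view puts the tips at about z = 21 mm too, so in practice they sit about 11 mm behind the TCP. I'll go lower with force checks.

```bash
python3 -m pendant '[[0,0,0.2,0,0,0,70],[0,0,0.4,0,0,0,70],[0,0,0.4,0,0,0,70]]'; python3 -m pendant '[[0,0,0.1,0,0,0,70],[0,0,0.13,0,0,0,70]]' ; python3 -m pendant '[[0,0,0,0,0,0,35],[0,0,0,0,0,0,35],[0,0,0,0,0,0,35],[0,0,0,0,0,0,35],[0,0,0,0,0,0,35],[0,0,0,0,0,0,35]]'
```

```text
time: 4.83
tool_pos: [0.3874, 0.3007, -0.0022]
eef_rot: [-179.9, 0.1, 89.8]
force: [-0.5, -0.5, 0.4]
finger_gap: 0.0701
gripper_force: 0.0
time: 5.0
tool_pos: [0.3881, 0.3012, -0.0052]
eef_rot: [-180.0, 0.0, 89.8]
force: [-0.0, -0.1, -0.0]
finger_gap: 0.0702
gripper_force: 0.0
time: 5.5
tool_pos: [0.3884, 0.3016, -0.0044]
eef_rot: [180.0, -0.0, 89.8]
force: [-0.3, -0.9, 0.5]
finger_gap: 0.0457
gripper_force: 30.0
```

```bash
python3 -m pendant '[[0,0,-1,0,0,0,35],[0,0,-2.2,0,0,0,35],[0,0.3,-3.5,0,0,0,35],[-1.2,1,-3.5,0,0,0,35],[-2.4,1.7,-3.5,0,0,0,35],[-3.6,2.3,-3.5,0,0,0,35],[-4.9,2.7,-3.5,0,0,0,35],[-6.2,2.9,-3.5,0,0,0,35],[-7.5,2.9,-3.5,0,0,0,35],[-8.8,2.9,-3.5,0,0,0,35]]' ; python3 -m pendant '[[-1.3,0,0,0,0,0,35],[-2.6,0,0,0,0,0,35],[-3.9,0,0,0,0,0,35],[-5.2,-0.3,0,0,0,0,35],[-6.5,-0.8,0,0,0,0,35],[-7.8,-1.5,0,0,0,0,35],[-9,-2.2,0,0,0,0,35],[-10,-2.7,0,0,0,0,35],[-10.25,-2.9,0,0,0,0,35],[-10.25,-2.9,0,0,0,0,35]]'; python3 -m pendant '[[0,0,0,0,0,0,35],[0,0,0,0,0,0,35],[0,0,0,0,0,0,35]]' >/dev/null; python3 go.py .3875 -.271 .002
python3 - <<'E'
from h import *
for n in ["wrist"]:
    p=eyes.read_camera(n); print(proj(p,[.3875,-.2692,.006]),proj(p,[.3875,-.2692,.036])); cv2.imwrite("pics/w5.png",p["color"])
E
```

```text
time: 6.33
tool_pos: [0.474, 0.0349, 0.1002]
eef_rot: [-180.0, 0.0, 89.7]
force: [0.1, 0.5, -0.6]
finger_gap: 0.0456
gripper_force: 30.0
time: 7.17
tool_pos: [0.3836, -0.273, 0.1003]
eef_rot: [-180.0, 0.0, 89.4]
force: [-0.3, 1.2, -0.6]
finger_gap: 0.0455
gripper_force: 30.0
tcp [ 0.387  -0.2684  0.1002] [-180.   -0.   90.] gap 0.0455 t 7.4167 units [-0.09  0.02  3.27] [-0.   -0.   -0.01]
[320.27322117 248.46527582] [320.27240683 262.84394839]
```

View pics/w5.png

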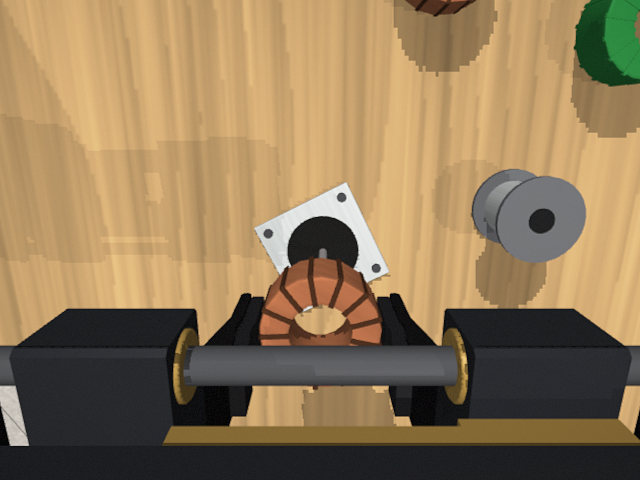

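```bash
python3 - <<'E'
from h import *
p=eyes.read_camera("wrist"); print(bot.sense()["tool_pos"])
for y in [-.272,-.268,-.264,-.260]:
    h=sil(p,.387,y,.046,.105,.129)[:,0]; print(y,h[:,1].min(),h[:,0].min(),h[:,0].max(), proj(p,[.387,y,.129]))
for n in ["top","side"]:
    p=eyes.read_camera(n); im=p["color"];H,S,V=cv2.split(cv2.cvtColor(im,cv2.COLOR_BGR2HSV)); cop=(((H<11)|(H>174))&(S>95)).astype(np.uint8)*255
    b=blob(p,proj(p,[.388,-.268,.117]),cop,28); c,A=cen(b); print(n,fit(p,c,.046,0.105,.129),A)
E
```

```text
[ 0.38687099 -0.2687677   0.1002266 ]
-0.272 267.395 256.96823 381.16165 [319.07507584 346.87674855]
-0.268 258.05594 256.5216 381.58292 [319.0630207  337.11346724]
-0.264 248.59818 256.06866 382.0101 [319.05079613 327.21295991]
-0.26 239.0194 255.60931 382.44333 [319.03839851 317.17231294]
top (array([ 0.38474922, -0.25977841]), 426.1147245252505) 268.5
side (array([ 0.38673819, -0.26899738]), 284.6961294640787) 229.5
```

The reel sits clear at (540,220) and the M ring hangs 2 mm off the TCP. The pad centre is at about (322,249), as predicted. Lowering now.

```bash
python3 -m pendant '[[-0.08,0.04,0.6,0,0,0,35],[-0.08,0.04,1.3,0,0,0,35],[-0.08,0.04,1.9,0,0,0,35],[-0.08,0.04,2.4,0,0,0,35],[-0.08,0.04,2.8,0,0,0,35],[-0.08,0.04,3.05,0,0,0,35],[-0.08,0.04,3.2,0,0,0,35],[-0.08,0.04,3.26,0,0,0,35],[-0.08,0.04,3.26,0,0,0,35],[-0.08,0.04,3.26,0,0,0,35]]'; python3 -m pendant '[[0,0,0,0,0,0,37],[0,0,0,0,0,0,50],[0,0,0,0,0,0,65],[0,0,0,0,0,0,65],[0,0,0,0,0,0,65],[0,0,-0.5,0,0,0,65],[0,0,-1.5,0,0,0,65],[0,0,-2.5,0,0,0,65],[0,0,-3.3,0,0,0,65],[0,0,-3.3,0,0,0,65]]';  python3 go.py .511 .385 .1
python3 - <<'E'
from h import *
p=eyes.read_camera("wrist"); cv2.imwrite("pics/w6.png",p["color"])
E
```

```text
time: 8.45
tool_pos: [0.3878, -0.2727, 0.0031]
eef_rot: [179.9, 0.0, 89.8]
force: [-0.4, -0.1, -1.3]
finger_gap: 0.0455
gripper_force: 30.0
time: 9.28
tool_pos: [0.3904, -0.2743, 0.1062]
eef_rot: [179.5, 0.1, 89.8]
force: [0.9, -0.1, 0.1]
finger_gap: 0.0649
gripper_force: 0.0
tcp [ 0.3904 -0.2743  0.1062] [1.795e+02 1.000e-01 8.980e+01] gap 0.0649 t 9.2833 units [22.    3.92  0.2 ] [ 0.08  0.02 -0.04]
```

View pics/w6.png

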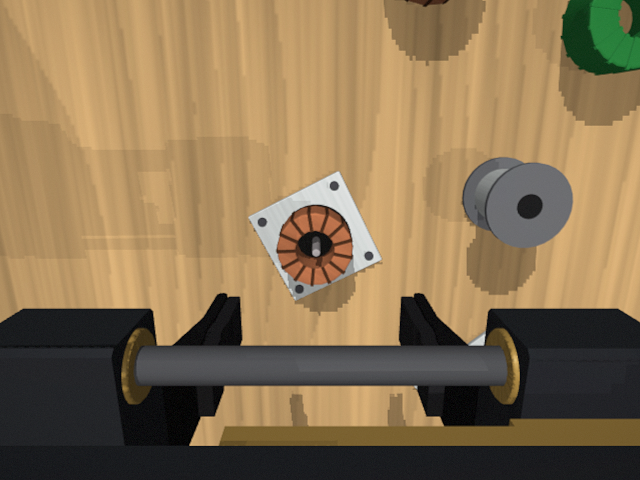

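M is seated: the bolt shows in the bore at (315,245), lying on the pad. Next is L.

```bash
python3 -m pendant '[[1.2,0.5,0,0,0,0,78],[2.4,1,0,0,0,0,78],[3.6,1.5,0,0,0,0,78],[4.8,1.9,0,0,0,0,78],[5.53,2.19,0,0,0,0,78],[5.53,2.19,0,0,0,0,78],[5.53,2.19,0,0,0,0,78],[5.53,2.19,0,0,0,0,78],[5.53,2.19,0,0,0,0,78],[5.53,2.19,0,0,0,0,78]]'; python3 go.py .454 -.1048 -.005; python3 go.py .454 -.1048 -.005
```

```text
time: 10.17
tool_pos: [0.453, -0.1082, 0.1013]
eef_rot: [-180.0, 0.0, 89.6]
force: [0.3, 1.1, -0.1]
finger_gap: 0.0778
gripper_force: 0.0
tcp [ 0.453  -0.1082  0.1013] [-180.     0.    89.6] gap 0.0778 t 10.1667 units [0.11 0.03 3.54] [-0.    0.   -0.06]
tcp [ 0.453  -0.1082  0.1013] [-180.     0.    89.6] gap 0.0778 t 10.1667 units [0.11 0.03 3.54] [-0.    0.   -0.06]
```

```bash
python3 -m pendant '[[0.1,0.03,1,0,0,0,78],[0.1,0.03,2,0,0,0,78],[0.1,0.03,2.8,0,0,0,78],[0.1,0.03,3.3,0,0,0,78],[0.1,0.03,3.54,0,0,0,78],[0.1,0.03,3.54,0,0,0,78],[0.1,0.03,3.54,0,0,0,78],[0.1,0.03,3.54,0,0,0,45],[0.1,0.03,3.54,0,0,0,45],[0.1,0.03,3.54,0,0,0,45]]';python3 -m pendant '[[0,0,0,0,0,0,45],[0,0,0,0,0,0,45],[0,0,0,0,0,0,45],[0,0,0,0,0,0,45]]'; python3 go.py .512 -.3855 .11
```

```text
time: 11.0
tool_pos: [0.4555, -0.1038, -0.0036]
eef_rot: [179.9, -0.0, 89.8]
force: [1.0, -0.2, -1.0]
finger_gap: 0.0655
gripper_force: 0.0
time: 11.33
tool_pos: [0.4547, -0.1037, -0.004]
eef_rot: [180.0, -0.0, 89.8]
force: [-2.6, 0.3, 6.7]
finger_gap: 0.0572
gripper_force: 30.6
tcp [ 0.4547 -0.1037 -0.004 ] [180.   -0.   89.8] gap 0.0572 t 11.3333 units [-9.38  1.95 -3.81] [ 0.   -0.01 -0.04]
```

```bash
python3 -m pendant '[[0,0,-1,0,0,0,45],[0,0,-2.2,0,0,0,45],[-0.5,0.1,-3.4,0,0,0,45],[-1.8,0.4,-3.5,0,0,0,45],[-3.1,0.7,-3.5,0,0,0,45],[-4.4,1,-3.5,0,0,0,45],[-5.7,1.3,-3.5,0,0,0,45],[-7,1.5,-3.5,0,0,0,45],[-8.3,1.8,-3.5,0,0,0,45],[-9.36,1.93,-3.5,0,0,0,45]]';python3 -m pendant '[[0,0,0,0,0,0,45],[0,0,0,0,0,0,45],[0,0,0,0,0,0,45],[0,0,0,0,0,0,45],[0,0,0,0,0,0,45]]'; python3 go.py .512 -.385 .002
python3 - <<'E'
from h import *
p=eyes.read_camera("wrist"); s=bot.sense()["tool_pos"]
print("pred pad c",proj(p,[.512,-.385,.006]))
h=sil(p,s[0],s[1],.057,s[2]+.0045,s[2]+.0325)[:,0]; print("pred ring",h.min(0),h.max(0))
im=p["color"];H,S,V=cv2.split(cv2.cvtColor(im,cv2.COLOR_BGR2HSV)); cop=(((H<11)|(H>174))&(S>95)).astype(np.uint8)*255
b=blob(p,(320,300),cop,75)[:,0]; print("ring",b.min(0),b.max(0)); cv2.imwrite("pics/w7.png",im)
E
```

```text
time: 12.17
tool_pos: [0.5115, -0.3872, 0.0992]
eef_rot: [-179.9, 0.0, 89.8]
force: [-0.1, -0.8, -3.0]
finger_gap: 0.0568
gripper_force: 30.5
time: 12.58
tool_pos: [0.5119, -0.3828, 0.1001]
eef_rot: [180.0, -0.1, 89.9]
force: [-0.5, -0.5, -3.0]
finger_gap: 0.0568
gripper_force: 30.5
tcp [ 0.5119 -0.3828  0.1001] [ 1.80e+02 -1.00e-01  8.99e+01] gap 0.0568 t 12.5833 units [-0.08  0.    3.27] [ 0.   -0.01 -0.01]
pred pad c [319.59975349 250.77593896]
pred ring [239.78964 246.8169 ] [398.34607 411.99658]
ring [245 249] [394 345]
```

View pics/w7.png

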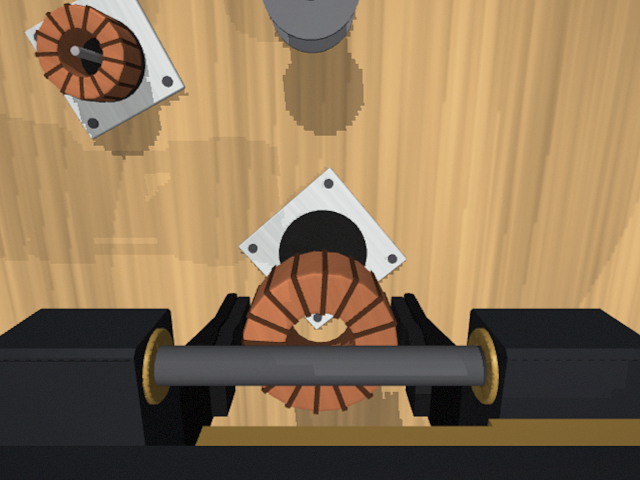

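The L pad is centred at (322,251), as predicted, and the ring is where it should be in the fingers. Lowering.

```bash
python3 -m pendant '[[-0.06,0.04,0.6,0,0,0,45],[-0.06,0.04,1.3,0,0,0,45],[-0.06,0.04,1.9,0,0,0,45],[-0.06,0.04,2.4,0,0,0,45],[-0.06,0.04,2.8,0,0,0,45],[-0.06,0.04,3.05,0,0,0,45],[-0.06,0.04,3.2,0,0,0,45],[-0.06,0.04,3.26,0,0,0,45],[-0.06,0.04,3.26,0,0,0,45],[-0.06,0.04,3.26,0,0,0,45]]'; python3 -m pendant '[[0,0,0,0,0,0,47],[0,0,0,0,0,0,60],[0,0,0,0,0,0,75],[0,0,0,0,0,0,75],[0,0,0,0,0,0,75],[0,0,-0.5,0,0,0,75],[0,0,-1.5,0,0,0,75],[0,0,-2.5,0,0,0,75],[0,0,-3.3,0,0,0,75],[0,0,-3.3,0,0,0,75]]';  python3 go.py .644 .133 .1
python3 - <<'E'
from h import *
for n in ["top","side"]:
    p=eyes.read_camera(n); im=p["color"];H,S,V=cv2.split(cv2.cvtColor(im,cv2.COLOR_BGR2HSV)); cop=(((H<11)|(H>174))&(S>95)).astype(np.uint8)*255
    for k,x,d,h in [("m",(.3875,-.2692),.046,.024),("l",(.512,-.385),.057,.028)]:
      try: b=blob(p,proj(p,[*x,.016]),cop,22); c,A=cen(b); print(n,k,fit(p,c,d,.006,.006+h),A)
      except Exception as e: print(n,k,e)
E
```

```text
time: 13.47
tool_pos: [0.513, -0.3872, 0.0034]
eef_rot: [179.9, 0.0, 89.8]
force: [-0.1, -1.1, -2.5]
finger_gap: 0.0572
gripper_force: 30.5
time: 14.3
tool_pos: [0.5152, -0.3897, 0.1087]
eef_rot: [179.5, 0.3, 89.7]
force: [0.4, -2.1, 0.9]
finger_gap: 0.0752
gripper_force: 0.0
tcp [ 0.5152 -0.3897  0.1087] [179.5   0.3  89.7] gap 0.0752 t 14.3 units [17.45  4.21  0.24] [ 0.08  0.05 -0.04]
top m (array([ 0.38678945, -0.26924838]), 356.1003770469688) 309.5
top l (array([ 0.51172236, -0.38595287]), 551.7197864935733) 493.5
side m (array([ 0.38741828, -0.26964044]), 260.0202316867653) 190.5
side l (array([ 0.51229546, -0.38720752]), 338.3163276272826) 274.5
```

M and L both measure within about 2 mm of their bolts. Next is XL.

```bash
python3 -m pendant '[[1.2,0.3,0,0,0,0,86],[2.5,0.6,0,0,0,0,86],[3.8,0.9,0,0,0,0,86],[5.1,1.2,0,0,0,0,86],[6.4,1.5,0,0,0,0,86],[7.7,1.9,0,0,0,0,86],[9,2.3,0,0,0,0,86],[10.3,2.7,0,0,0,0,86],[11.6,3,0,0,0,0,86],[12.9,3.3,0,0,0,0,86]]' | sed -n 2p; python3 -m pendant '[[1.2,0.3,0,0,0,0,86],[2.4,0.6,0,0,0,0,86],[3.6,0.9,0,0,0,0,86],[4.4,1.05,0,0,0,0,86],[4.4,1.05,0,0,0,0,86],[4.4,1.05,0,0,0,0,86],[4.4,1.05,0,0,0,0,86],[4.4,1.05,0,0,0,0,86],[4.4,1.05,0,0,0,0,86]]'; python3 go.py .644 .133 -.004
```

```text
tool_pos: [0.6123, 0.0021, 0.1006]
time: 15.98
tool_pos: [0.6449, 0.1295, 0.1015]
eef_rot: [-180.0, 0.0, 89.6]
force: [-0.2, -0.1, 0.3]
finger_gap: 0.0861
gripper_force: 0.0
tcp [0.6449 0.1295 0.1015] [-180.     0.    89.6] gap 0.0861 t 15.9833 units [ 0.12 -0.03  3.52] [-0.    0.01 -0.07]
```

```bash
python3 -m pendant '[[0.1,-0.02,1,0,0,0,86],[0.1,-0.02,2,0,0,0,86],[0.1,-0.02,2.8,0,0,0,86],[0.1,-0.02,3.3,0,0,0,86],[0.1,-0.02,3.52,0,0,0,86],[0.1,-0.02,3.52,0,0,0,86],[0.1,-0.02,3.52,0,0,0,86],[0.1,-0.02,3.52,0,0,0,55],[0.1,-0.02,3.52,0,0,0,55],[0.1,-0.02,3.52,0,0,0,55]]' |tail -3;python3 -m pendant '[[0,0,0,0,0,0,55],[0,0,0,0,0,0,55],[0,0,0,0,0,0,55],[0,0,0,0,0,0,55]]'; python3 go.py .4785 .114 .11
```

```text
force: [-0.8, -0.1, -0.1]
finger_gap: 0.0732
gripper_force: 0.0
time: 17.15
tool_pos: [0.645, 0.1351, -0.0029]
eef_rot: [179.9, -0.0, 89.8]
force: [-1.3, 0.7, 5.9]
finger_gap: 0.0681
gripper_force: 30.0
tcp [ 0.645   0.1351 -0.0029] [179.9  -0.   89.8] gap 0.0681 t 17.15 units [-0.72 -5.54 -3.77] [ 0.01 -0.01 -0.04]
```

```bash
python3 -m pendant '[[0,0,-1,0,0,0,55],[0,0,-2.2,0,0,0,55],[0,-0.5,-3.4,0,0,0,55],[-0.3,-1.8,-3.5,0,0,0,55],[-0.5,-3.1,-3.5,0,0,0,55],[-0.65,-4.4,-3.5,0,0,0,55],[-0.65,-5.2,-3.5,0,0,0,55],[-0.65,-5.53,-3.5,0,0,0,55],[-0.65,-5.53,-3.5,0,0,0,55],[-0.65,-5.53,-3.5,0,0,0,55]]' | tail -2;python3 -m pendant '[[0,0,0,0,0,0,55],[0,0,0,0,0,0,55],[0,0,0,0,0,0,55],[0,0,0,0,0,0,55],[0,0,0,0,0,0,55]]' >/dev/null; python3 go.py .4785 .1155 .0035
python3 - <<'E'
from h import *
p=eyes.read_camera("wrist"); s=bot.sense()["tool_pos"]
h=sil(p,s[0],s[1],.068,s[2]+.0035,s[2]+.0355)[:,0]; print("pred ring",h.min(0),h.max(0))
im=p["color"];H,S,V=cv2.split(cv2.cvtColor(im,cv2.COLOR_BGR2HSV)); cop=(((H<11)|(H>174))&(S>95)).astype(np.uint8)*255
b=blob(p,(320,300),cop,100)[:,0]; print("ring",b.min(0),b.max(0))
E
```

```text
finger_gap: 0.0678
gripper_force: 30.0
tcp [0.4789 0.1157 0.1008] [180.    0.   89.7] gap 0.0684 t 18.4 units [-0.   -0.01  3.24] [ 0.    0.01 -0.04]
pred ring [222.25832 232.31247] [414.9385  428.80472]
ring [224 237] [414 345]
```

```bash
python3 -m pendant '[[0,0,0.6,0,0,0,55],[0,0,1.3,0,0,0,55],[0,0,1.9,0,0,0,55],[0,0,2.4,0,0,0,55],[0,0,2.8,0,0,0,55],[0,0,3.05,0,0,0,55],[0,0,3.2,0,0,0,55],[0,0,3.24,0,0,0,55],[0,0,3.24,0,0,0,55],[0,0,3.24,0,0,0,55]]'; python3 -m pendant '[[0,0,0,0,0,0,59],[0,0,0,0,0,0,70],[0,0,0,0,0,0,85],[0,0,0,0,0,0,85],[0,0,0,0,0,0,85],[0,0,-0.5,0,0,0,85],[0,0,-1.5,0,0,0,85],[0,0,-2.5,0,0,0,85],[0,0,-3.3,0,0,0,85],[0,0,-3.3,0,0,0,85]]';  python3 -m pendant '[[1.2,0.1,0,0,0,0,60],[2.5,0.3,0,0,0,0,60],[3.8,0.5,0,0,0,0,60],[5.1,0.7,0,0,0,0,60],[6.4,0.9,0,0,0,0,60],[7.7,1,0,0,0,0,60],[9.05,1.09,0,0,0,0,60],[9.05,1.09,0,0,0,0,60],[9.05,1.09,0,0,0,0,60],[9.05,1.09,0,0,0,0,60]]' >/dev/null;python3 -m pendant '[[0,0,0,0,0,0,60],[0,0,0,0,0,0,60],[0,0,0,0,0,0,60]]' >/dev/null; python3 go.py .5113 .387 -.007
python3 - <<'E'
from h import *
for n in ["top","side"]:
    p=eyes.read_camera(n); im=p["color"];H,S,V=cv2.split(cv2.cvtColor(im,cv2.COLOR_BGR2HSV)); cop=(((H<11)|(H>174))&(S>95)).astype(np.uint8)*255
    b=blob(p,proj(p,[.4777,.114,.016]),cop,28); c,A=cen(b); print(n,fit(p,c,.068,.006,.038),A)
p=eyes.read_camera("wrist"); im=p["color"]; cv2.imwrite("pics/w8.png",im); print(proj(p,[.5113,.387,.02]))
E
```

```text
time: 19.28
tool_pos: [0.4792, 0.1162, 0.0044]
eef_rot: [179.9, -0.0, 89.8]
force: [0.2, -0.1, -3.0]
finger_gap: 0.0682
gripper_force: 30.0
time: 20.12
tool_pos: [0.4823, 0.1171, 0.1079]
eef_rot: [179.5, -0.3, 89.8]
force: [1.0, 0.7, 1.5]
finger_gap: 0.085
gripper_force: 0.0
tcp [0.5128 0.386  0.1031] [180.   -0.   89.7] gap 0.0599 t 21.2 units [ 0.03 -0.05  3.67] [ 0.   -0.   -0.06]
top (array([0.47791099, 0.11499045]), 712.8256171643734) 650.5
side (array([0.47787595, 0.11405887]), 784.2499324958771) 673.5
[317.44996919 251.51535873]
```

View pics/w8.png

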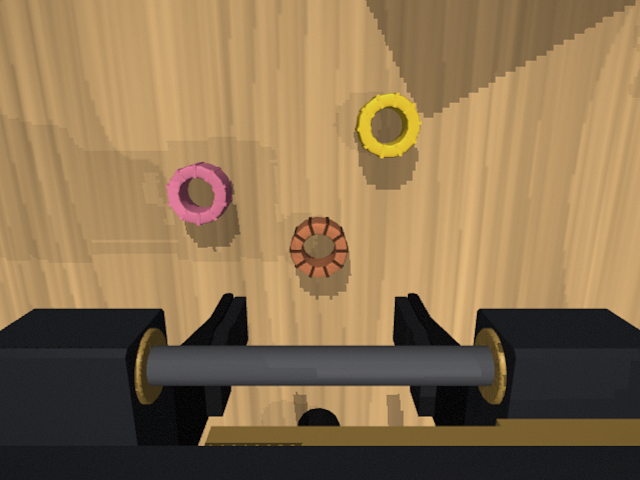

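The XL ring measures within 1 mm of its bolt. The copper S ring is at (319,247), below the open fingers, with pink at (200,194) and yellow at (388,125) well clear. Grasping S.

```bash
python3 -m pendant '[[0.03,-0.03,1,0,0,0,60],[0.03,-0.03,2,0,0,0,60],[0.03,-0.03,2.8,0,0,0,60],[0.03,-0.03,3.3,0,0,0,60],[0.03,-0.03,3.55,0,0,0,60],[0.03,-0.03,3.63,0,0,0,60],[0.03,-0.03,3.63,0,0,0,60],[0.03,-0.03,3.63,0,0,0,25],[0.03,-0.03,3.63,0,0,0,25],[0.03,-0.03,3.63,0,0,0,25]]' |tail -3;python3 -m pendant '[[0,0,0,0,0,0,25],[0,0,0,0,0,0,25],[0,0,0,0,0,0,25],[0,0,0,0,0,0,25],[0,0,0,0,0,0,25]]'; python3 go.py .653 -.151 .11
```

```text
force: [-0.7, 0.1, 0.1]
finger_gap: 0.047
gripper_force: 0.0
time: 22.6
tool_pos: [0.5117, 0.3886, -0.0054]
eef_rot: [180.0, -0.0, 89.8]
force: [-1.6, -1.1, 5.0]
finger_gap: 0.0353
gripper_force: 30.0
tcp [ 0.5117  0.3886 -0.0054] [180.   -0.   89.8] gap 0.0353 t 22.6 units [-17.97   4.78  -3.86] [ 0.01 -0.01 -0.04]
```

```bash
python3 -m pendant '[[0,0,-1,0,0,0,25],[0,0,-2.2,0,0,0,25],[-0.5,0.1,-3.4,0,0,0,25],[-1.8,0.5,-3.6,0,0,0,25],[-3.1,0.9,-3.6,0,0,0,25],[-4.4,1.3,-3.6,0,0,0,25],[-5.7,1.7,-3.6,0,0,0,25],[-7,2.1,-3.6,0,0,0,25],[-8.3,2.5,-3.6,0,0,0,25],[-9.6,2.9,-3.6,0,0,0,25]]' | tail -2;python3 -m pendant '[[-1.2,0.3,0,0,0,0,25],[-2.5,0.6,0,0,0,0,25],[-3.8,0.9,0,0,0,0,25],[-5.1,1.2,0,0,0,0,25],[-6.4,1.5,0,0,0,0,25],[-7.6,1.7,0,0,0,0,25],[-8.34,1.87,0,0,0,0,25],[-8.34,1.87,0,0,0,0,25],[-8.34,1.87,0,0,0,0,25],[-8.34,1.87,0,0,0,0,25]]' >/dev/null;python3 -m pendant '[[0,0,0,0,0,0,25],[0,0,0,0,0,0,25],[0,0,0,0,0,0,25],[0,0,0,0,0,0,25]]' >/dev/null; python3 go.py .6532 -.150 .001
python3 - <<'E'
from h import *
p=eyes.read_camera("wrist"); s=bot.sense()["tool_pos"]
h=sil(p,s[0],s[1],.036,s[2]+.0055,s[2]+.0255)[:,0]; print("pred ring",h.min(0),h.max(0))
im=p["color"];H,S,V=cv2.split(cv2.cvtColor(im,cv2.COLOR_BGR2HSV)); cop=(((H<11)|(H>174))&(S>95)).astype(np.uint8)*255
b=blob(p,(320,300),cop,60)[:,0]; print("ring",b.min(0),b.max(0))
E
```

```text
finger_gap: 0.0352
gripper_force: 30.0
tcp [ 0.6525 -0.1493  0.1019] [180.   -0.   89.9] gap 0.0353 t 24.6 units [-0.03  0.02  3.36] [ 0.   -0.   -0.02]
pred ring [271.07977 272.30545] [366.90488 377.1778 ]
ring [273 275] [367 345]
```

```bash
python3 -m pendant '[[-0.02,0.02,0.6,0,0,0,25],[-0.02,0.02,1.3,0,0,0,25],[-0.02,0.02,1.9,0,0,0,25],[-0.02,0.02,2.4,0,0,0,25],[-0.02,0.02,2.8,0,0,0,25],[-0.02,0.02,3.05,0,0,0,25],[-0.02,0.02,3.25,0,0,0,25],[-0.02,0.02,3.35,0,0,0,25],[-0.02,0.02,3.35,0,0,0,25],[-0.02,0.02,3.35,0,0,0,25]]'; python3 -m pendant '[[0,0,0,0,0,0,27],[0,0,0,0,0,0,38],[0,0,0,0,0,0,52],[0,0,0,0,0,0,52],[0,0,0,0,0,0,52],[0,0,-0.5,0,0,0,52],[0,0,-1.5,0,0,0,52],[0,0,-2.5,0,0,0,52],[0,0,-3.3,0,0,0,52],[0,0,-3.3,0,0,0,52]]'; python3 -m pendant '[[1,0,-1,0,0,0,52],[2,0,-2,0,0,0,52],[3.2,0,-2,0,0,0,52],[4,0,-2,0,0,0,52],[4,0,-2,0,0,0,52],[4,0,-2,0,0,0,52]]'|sed -n 1,2p
python3 - <<'E'
from h import *
a=[]
for n in ["top","side"]:
    p=eyes.read_camera(n); im=p["color"];H,S,V=cv2.split(cv2.cvtColor(im,cv2.COLOR_BGR2HSV)); cop=(((H<11)|(H>174))&(S>95)).astype(np.uint8)*255
    for k,x,d,h in [("m",(.3875,-.2692),.046,.024),("l",(.512,-.385),.057,.028),("xl",(.4777,.114),.068,.032),("s",(.6525,-.151),.036,.02)]:
      u=proj(p,[*x,.016]).astype(int); t=im[u[1]-30:u[1]+30,u[0]-30:u[0]+30]; a.append(cv2.resize(t,(200,200),interpolation=cv2.INTER_CUBIC))
      try: b=blob(p,u,cop,28 if k=="xl" else 22); c,A=cen(b); print(n,k,fit(p,c,d,.006,.006+h)[0]-x)
      except Exception as e: print(n,k,e)
cv2.imwrite("pics/end.png",np.vstack([np.hstack(a[:4]),np.hstack(a[4:])]))
E
```

```text
time: 25.48
tool_pos: [0.6535, -0.1513, 0.002]
eef_rot: [179.9, 0.0, 89.8]
force: [-0.5, -0.4, -0.0]
finger_gap: 0.0354
gripper_force: 30.0
time: 26.32
tool_pos: [0.6567, -0.1527, 0.1079]
eef_rot: [179.4, 0.1, 89.8]
force: [1.9, -0.7, 0.4]
finger_gap: 0.052
gripper_force: 0.0
time: 26.82
tool_pos: [0.6535, -0.0283, 0.1608]
top m [-6.36837634e-04 -2.53681376e-06]
top l [-0.00060982 -0.00094228]
top xl [0.00108404 0.00426508]
top s [-5.26847502e-04  3.48140278e-06]
side m [ 9.42895798e-05 -7.79065823e-04]
side l [-0.00034947 -0.00287565]
side xl [0.00014744 0.00012936]
side s [-0.00047216 -0.00057189]
```

View pics/end.png

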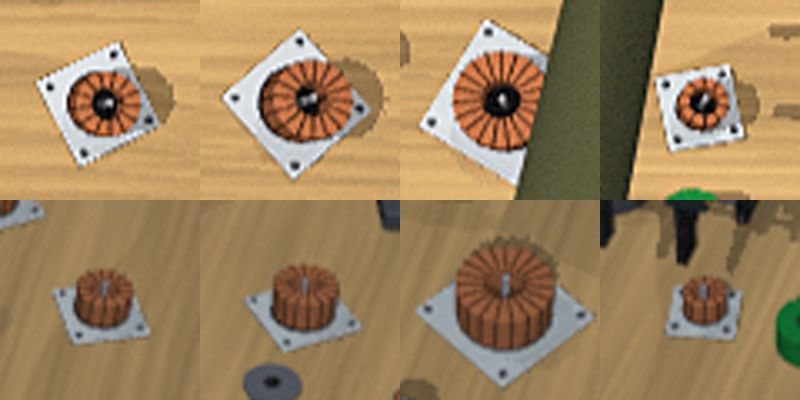

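All four rings lie flat on their pads with the bolt through the bore, and the gripper is clear of everything.

```bash
python3 -c "
from cell import hand_in
print(hand_in())"
```

```text
the job is handed in; nothing more can be done
None
```

All four copper transformers lie flat on the pads of their own-size plates, bolts through the bores and within about 3 mm of centre, the reel and capacitor were never approached, and the job was handed in at about 27 s; no verdict was returned.

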